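Seat the mixer spindle in its drive well

TASK

Lift the red-headed spindle out of its drying cup and put it in the well of the white mixer base: feel for the hidden coupling by turning the spindle under light pressure until its foot drops in, then lower it until it bottoms out, its red collar flush with the rim of the well, and let go. Keep hold of it all the way down and be gentle: the plastic coupling must never be pressed harder than about 20 N. Leave the other two utensils in their cups and do not disturb the other things on the counter.

Things in the scene. Friction and masses are not known exactly. Their poses are not given: they have to be found in the camera images.
- spindle_head (a point): Centre of the red square head of the spindle, a rod 145 mm long and about 0.16 kg that stands upright in one of the caddy's three cups (any of them). The head is 24 x 24 mm and 30 mm tall, 15 mm above and below this point; its x and y axes are square to the faces of the head, z runs up the rod.
- spindle: The spindle; origin as spindle_foot. Below the head: a steel shaft 14 mm thick, a red guide collar 31 mm across whose top is 60 mm and bottom 48 mm above the foot's underside, and a dark cross-shaped foot.
- spindle_foot (a point): Centre of the underside of the spindle's foot, 130 mm below the head's centre. The foot is a cross of two bars 30 mm long, 7 mm wide and 26 mm tall, with lower edges rounded by 1.5 mm, whose arms run along the head's x and y axes, so it repeats every quarter turn.
- well_rim (a point): Centre of the mouth of the well, at the top of the steel boss (56 mm across) on the white mixer base, 130 mm above the counter; z up. The well is round, 34 mm wide and 60 mm deep. With the foot resting on the coupling the collar's top stands 22 mm above the rim; with the foot on the well's floor it is flush.
- drive: Fixed mixer base, 180 x 180 mm, top 62 mm up; origin on the counter below the well. In the well's bottom is a black coupling, top 38 mm below the rim, with a cross slot 10 mm wide down to the floor. Coupling and floor yield 3 N/mm, 5 mm at most, and spring back. It does not turn; its angle about z is unknown, unrelated to the base's angle, and differs each time.
- caddy: Fixed drying caddy: a grey tray 90 x 265 mm with three white cups in a row along its y axis, 85 mm apart, the middle one at the origin (on the counter). Cup floors 12 mm and rims 83 mm above the counter, 36 mm wide inside.
- muddler_head (a point): Centre of the black square head (24 x 24 x 30 mm) of a muddler, a bystander of the spindle's length standing in another cup; leave it in its cup.
- tamper_head (a point): Centre of the white square head (24 x 24 x 30 mm) of a tamper, a bystander of the spindle's length standing in the third cup; leave it in its cup.
- tub_stack: Bystander: stack of white paper ice-cream tubs, 97 mm wide, 182 mm tall.
- sauce_bottle: Bystander: white sauce bottle with red cap, 60 mm wide, 170 mm tall.
- topping_jar: Bystander: amber jar with steel lid, 76 mm wide, 90 mm tall.
- sample_cup: Bystander: small blue open cup, 70 mm wide, 60 mm tall.
- scoop_spoon: Bystander: metal spoon lying flat.
- marker_pen: Bystander: black marker pen lying flat, 12 mm thick, 132 mm long.

How it is judged:
By the outcome, as a careful person would: the job done as asked, in the order asked, and still so for the second after the job is handed in, with the robot touching nothing.
It also fails if it takes over 67 s, if anything falls off the work surface, if the arm or the gripper's body presses on something with over 40 N, if the wrist force passes 120 N, or if a joint passes its speed limit or range.

ROBOT

A 6-joint arm with a two-finger parallel gripper is mounted at the origin on the work surface. World frame = base frame: x ahead of the robot, y to its left, z up, the work surface at z = 0. Lengths are in m, angles in rad, forces in N, time in s.
With the tool pointing down it reaches from about 0.35 to 0.775 m from the base axis. Payload 7.3 kg.
Tool frame: the origin (TCP) lies between the finger pads; the fingertips stand 14 mm ahead of it and the grasp point (between the pads) lies 5 mm behind it; z points along the fingers, y is the direction in which the jaws open and shut (so a half turn about z gives the same grasp; the last joint's range is limited). The gripper opens to 92 mm and grips with 3 to 60 N. Pads are 19 mm wide; open, the fingers measure 130 mm over their backs; the gripper's body (75 mm by 190 mm) begins 47 mm behind the grasp point.
Start: joints at [-1.374, 0.342, 1.524, -0, 1.275, -0.146], TCP at [0.176, -0.494, 0.241] pointing down, gripper open.
Joint ranges: [-2.53, 2.53], [-0.77, 2.02], [0.04, 2.7], [-1, 4.14], [0.28, 2.66], [-3.11, 3.11]. Speed limits (rad/s): [2.57, 2.57, 3.14, 3.14, 3.14, 3.14].

INTERFACE

Orientations are given as [roll, pitch, yaw] about the fixed x, y, z axes, in that order (R = Rz(yaw) Ry(pitch) Rx(roll)).
In Python, from cell import robot gives the robot as it stands.
- The arm moves only by the shell command python3 -m creep 'ROWS' [FORCE]. ROWS is JSON, a list that holds one entry, the list of rows, each a list of 7 numbers: the shift along the tool's x, y, z in cm, then the turn, a rotation vector about the tool's x, y, z in degrees, then the gripper command: -1 is shut, 1 is fully open, values between are in proportion. In form: [[[tx, ty, tz, wx, wy, wz, gripper], ...]]. A call has 1 to 8 rows; each row is the pose to reach, as a shift and turn from the pose measured when the call began, along the tool's axes at that moment; what a row does not reach only later rows make up. A row lasts 1/10 s, in which the tool goes at most 50 mm and 8.59 degrees, less where a joint would pass 70% of its speed; a pose out of reach is approached as far as the arm can. A call with a gripper value outside its range is refused whole. The fingers move at their own pace and stop on an object; FORCE is the grip in N (left out, the last holds). Time passes only in rows, so rows that repeat a pose let the fingers close. It gives the time, the measured TCP pose, the force and the opening at its end, in the units of the state.
- robot.observe(): the state, without advancing time (a new reading comes with each control period).
- robot.read_camera(name): name is "scene" or "top" or "wrist"; returns the picture (400x640x3 uint8, red, green, blue); there is no depth.
- robot.camera_params(name): a dict with "camera_matrix" (3x3 intrinsics, pixels), "k1" (the pictures are not rectified: a ray, as slopes to the right and down, at radius r is drawn at 1 + k1 r^2 times it, then the intrinsics apply), "R" (3x3) and "t" (3): a world point X has camera coordinates R X + t. Camera axes: x right, y down, z forward; pixel columns grow to the right and rows downward; lengths in m; the calibration is good to about 2 mm. A picture is of the moment at which its call begins: read the wrist's pose just before it. camera_params takes no time and is no camera call; for the wrist camera it gives the pose at the moment of the call.
- robot.hand_in(): hands the job in, once; it reports no verdict.
Trained networks look in the newest picture that a camera, given by its name, has taken for a name from the list of things; names that differ only in an ending like _2 or _b are one class to them, and where a whole thing is asked for, a point or a joint stands for the part that bears it (a point fixed in the world has none). Each returns a list of dicts, best first, with "score" (0 to 1); they miss things now and then, are a little off and sometimes report something else, mostly with a low value. They report only what shows in the picture. A call takes as long as a camera call.
- robot.look_for(camera, label): "centre" ([x, y, z] in m, in the coordinates of the camera as it stood for that picture, good to about 4 mm: the middle of the surface that is visible of it).
- robot.masks_of(camera, label): "mask" (400x640 bool, what is visible of it).
The state is a dict: "time": time; "qpos": joint angles; "qvel": joint speeds; "joint_efforts": joint torques, N m; "tool_pos": TCP position; "tool_rot": TCP orientation; "contact_force": force on the tool from outside, world axes, zero at the start; "torque": the same for the moment, N m; "opening": finger opening in m.
Only numpy, scipy, OpenCV 4.12 (cv2) and the standard library are available. Lean on these libraries where they do the work, as an engineer would, in place of code of your own. Each camera call takes 0.05 s, during which the arm holds its last target.

## Working session

There is one attempt and no reset: what is moved stays moved. The work goes in short steps, Python scripts to look and compute and a shell command to move; the robot and the scene stay as the last step left them, time stands still between calls to the robot, and variables do not carry over. Pictures are saved under pics/ and viewed, and the job is handed in when it is done.

```bash
ls; mkdir -p pics
python3 - <<'E'
from cell import robot
import cv2,numpy as np
print(robot.observe())
for c in ["scene","top"]:
    im=robot.read_camera(c); cv2.imwrite(f"pics/{c}0.png",im[:,:,::-1])
    p=robot.camera_params(c); print(c,p)
    for l in ["spindle_head","well_rim","muddler_head","tamper_head","caddy","drive","tub_stack","sauce_bottle"]:
        for d in robot.look_for(c,l)[:2]:
            R=np.array(p["R"]);t=np.array(p["t"])
            print(l,round(d["score"],2),np.round(R.T@(np.array(d["centre"])-t),4))
E
```

```text
pics
{'time': 0.0, 'qpos': array([-1.37397093e+00,  3.42689683e-01,  1.52500529e+00, -1.48978755e-05,
        1.27537065e+00, -1.45999421e-01]), 'qvel': array([ 0.00156011, -0.00020268, -0.00140246, -0.00142237,  0.00101524,
       -0.00054668]), 'joint_efforts': array([-4.74817516e-04, -4.31244600e+01, -2.44220763e+01,  7.14959647e-02,
        5.58614067e-02, -1.14956806e-04]), 'tool_pos': array([ 0.17642144, -0.49407322,  0.24006618]), 'tool_rot': array([-3.14013328e+00, -2.00194997e-04,  3.42829020e-01]), 'contact_force': array([ 0.48901777, -0.01389828,  0.24200253]), 'torque': array([-0.02952075,  0.00319763, -0.01376142]), 'opening': 0.09182532755502683}
scene {'camera_matrix': array([[422.71695445,   0.        , 318.67858731],
       [  0.        , 422.71695445, 201.96190286],
       [  0.        ,   0.        ,   1.        ]]), 'k1': -0.031689379435437905, 'R': array([[-0.55219894,  0.83368927,  0.0062082 ],
       [ 0.69187439,  0.4623964 , -0.55452628],
       [-0.46517326, -0.30191352, -0.83214305]]), 't': array([ 0.27205956, -0.30993626,  1.50189138])}
spindle_head 0.76 [
[... 557 characters left out ...]
    ,   0.        ,   1.        ]]), 'k1': -0.0348732411938128, 'R': array([[-0.01609962, -0.99983924, -0.00789263],
       [-0.99862018,  0.01647361, -0.04986343],
       [ 0.04998543,  0.00707896, -0.99872486]]), 't': array([0.03212985, 0.51088653, 1.60059818])}
spindle_head 0.5 [0.7539 0.057  0.1171]
well_rim 0.57 [ 0.4705 -0.1794  0.0632]
muddler_head 0.65 [0.5182 0.3073 0.1582]
tamper_head 0.67 [0.5375 0.2211 0.1597]
tamper_head 0.16 [0.5333 0.2119 0.0073]
caddy 0.82 [0.5351 0.214  0.0095]
drive 0.72 [ 0.4664 -0.1776  0.0664]
tub_stack 0.69 [ 0.763  -0.0996  0.184 ]
tub_stack 0.29 [ 0.4698 -0.1823  0.0638]
sauce_bottle 0.61 [0.7541 0.0552 0.1171]
sauce_bottle 0.49 [0.5172 0.3072 0.1585]
```

View pics/scene0.png

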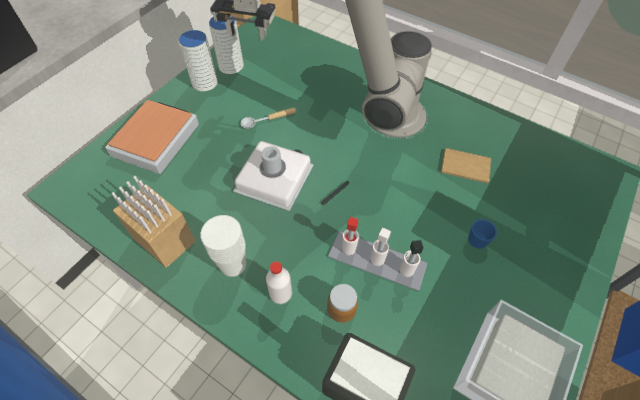

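View pics/top0.png

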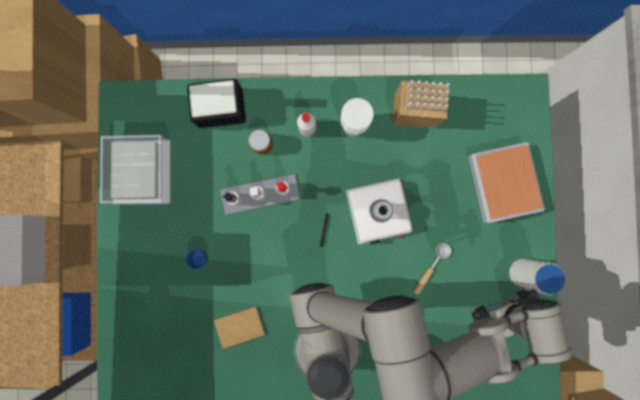

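Scene picture: red head at about (351,226), boss at (272,158). In the top picture: red head at (282,187), boss at (381,209). Next I zoom in for precise pixels.

Run:
```python
import cv2,numpy as np
t=cv2.imread("pics/top0.png");s=cv2.imread("pics/scene0.png")
z=lambda im,x,y,w,h,f:cv2.resize(im[y:y+h,x:x+w],None,fx=f,fy=f,interpolation=cv2.INTER_CUBIC)
a=z(t,220,160,100,60,4);b=z(t,345,175,70,70,4)
c=z(s,320,205,110,80,4);d=z(s,230,135,85,75,4)
W=np.zeros((600,800,3),np.uint8)
for im,(x,y) in ((a,(0,0)),(b,(440,0)),(c,(0,260)),(d,(450,290))):
    W[y:y+im.shape[0],x:x+im.shape[1]]=im[:600-y,:800-x]
cv2.imwrite("pics/z0.png",W)
```

```text
(no output)
```

View pics/z0.png

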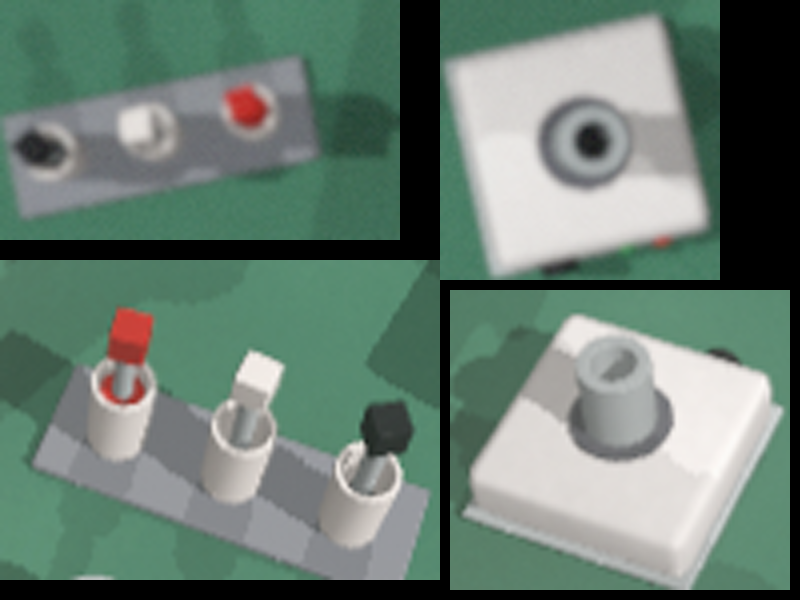

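```bash
cat > h.py <<'E'
import cv2,numpy as np
from cell import robot
from scipy.spatial.transform import Rotation as Rn
def ray(p,uv):
    K=p["camera_matrix"];R=np.array(p["R"]);t=np.array(p["t"])
    d=np.array([(uv[0]-K[0,2])/K[0,0],(uv[1]-K[1,2])/K[1,1]])
    u=d.copy()
    for _ in range(20): u=d/(1+p["k1"]*(u@u))
    return -R.T@t, R.T@np.array([u[0],u[1],1.0])
def onz(p,uv,z):
    o,v=ray(p,uv); return o+v*(z-o[2])/v[2]
def proj(p,X):
    x=np.array(p["R"])@np.array(X)+np.array(p["t"]); s=x[:2]/x[2]; s=s*(1+p["k1"]*(s@s))
    K=p["camera_matrix"]; return np.array([K[0,0]*s[0]+K[0,2],K[1,1]*s[1]+K[1,2]])
def tri(prs):
    A=np.zeros((3,3));b=np.zeros(3)
    for p,uv in prs:
        o,v=ray(p,uv);v/=np.linalg.norm(v);M=np.eye(3)-np.outer(v,v);A+=M;b+=M@o
    return np.linalg.solve(A,b)
def pose():
    s=robot.observe(); return np.array(s["tool_pos"]),Rn.from_euler("xyz",s["tool_rot"]).as_matrix(),s
def shift(target):
    p,R,s=pose(); return R.T@(np.array(target)-p)*100
E
python3 - <<'E'
from h import *
p=robot.camera_params("top");q=robot.camera_params("scene")
def red(f,x0,y0,x1,y1):
    im=cv2.imread(f).astype(int);m=(im[:,:,2]>120)&(im[:,:,1]<90)
    ys,xs=np.nonzero(m[y0:y1,x0:x1]);return np.array([xs.mean()+x0,ys.mean()+y0]),len(xs)
for c,par,b in (("top",p,(270,175,295,195)),("scene",q,(340,214,362,297-70-0))):
    uv,n=red(f"pics/{c}0.png",*b);print(c,uv,n,onz(par,uv,.15),onz(par,uv,.142))
for uv in [(271.3,154.5)]: print(onz(q,uv,.13))
for uv in [(381.5,209.5),(383,210.2)]: print(onz(p,uv,.13),onz(p,uv,.07))
# cup rims tops: scene
for uv in [(350.5,300-0)]:pass
# cup rim centres in scene zoom coords
for u,v in [(122,382),(243,427),(367,474)]:
    print(onz(q,(320+u/4,205+(v-260)/4),.083))
w=robot.camera_params("wrist");P,R,s=pose()
print("wristcam in tool:",R.T@(-np.array(w["R"]).T@w["t"]-P), R.T@np.array(w["R"]).T, w["camera_matrix"],w["k1"])
print(shift([.47,-.178,.30]))
E
```

```text
top [281.25    186.53125] 64 [0.54857256 0.13694179 0.15      ] [0.54921222 0.13761772 0.142     ]
scene [351.97727273 222.10227273] 88 [0.5498159  0.13874368 0.15      ] [0.5453808  0.13674679 0.142     ]
[ 0.47265342 -0.17946359  0.13      ]
[ 0.47148056 -0.17996869  0.13      ] [ 0.47311833 -0.18769198  0.07      ]
[ 0.46917155 -0.18469722  0.13      ] [ 0.4707166  -0.19261037  0.07      ]
[0.55081269 0.14033845 0.083     ]
[0.535516   0.22450824 0.083     ]
[0.52090039 0.30849739 0.083     ]
wristcam in tool: [ 0.07365287 -0.00043662 -0.14387708] [[ 1.07850292e-03 -9.62078465e-01 -2.72770718e-01]
 [ 9.99998280e-01  6.25955254e-04  1.74609285e-03]
 [-1.50913606e-03 -2.72772132e-01  9.62077485e-01]] [[348.17042595   0.         323.63911763]
 [  0.         348.17042595 197.56831395]
 [  0.           0.           1.        ]] -0.024255591307632288
[ 38.28037355 -19.94018747  -5.92741166]
```

Both cameras agree: head at about (0.549, 0.138), well at about (0.472, -0.180), cups 85 mm apart. I'll move over the well for a wrist picture.

```bash
python3 -m creep '[[[4,-2,-5,0,0,0,1],[9,-5,-6,0,0,0,1],[13,-7,-6,0,0,0,1],[17,-9,-6,0,0,0,1],[21,-11,-6,0,0,0,1],[26,-13.5,-6,0,0,0,1],[30,-15.7,-6,0,0,0,1],[34,-17.8,-6,0,0,0,1]]]' && python3 -m creep '[[[4,-2,0,0,0,0,1],[4.3,-2.2,0,0,0,0,1],[4.3,-2.2,0,0,0,0,1]]]'
python3 - <<'E'
from h import *
im=robot.read_camera("wrist");cv2.imwrite("pics/w1.png",im[:,:,::-1]);np.save("w1.npy",im)
w=robot.camera_params("wrist");P,R,s=pose();print(s["time"],P,s["tool_rot"],s["contact_force"])
import pickle;pickle.dump(w,open("w1.pkl","wb"))
print(proj(w,[.4725,-.18,.13]), shift([.55,.14,.30]))
E
```

```text
time: 1.7
tool_pos: [0.4357, -0.2132, 0.301]
tool_rot: [3.141, -0.0, 0.343]
contact_force: [0.4, -0.7, -0.3]
opening: 0.0917
time: 2.0
tool_pos: [0.4693, -0.177, 0.3008]
tool_rot: [3.141, 0.0, 0.346]
contact_force: [-0.9, -0.6, 0.9]
opening: 0.0917
2.05 [ 0.4686612  -0.17798998  0.30084182] [3.14083530e+00 3.51373449e-04 3.43865077e-01] [-0.54513728 -0.57571682 -0.36487774]
[326.80659629 178.25870814] [ 18.37808625 -27.19533135   0.05712803]
```

View pics/w1.png

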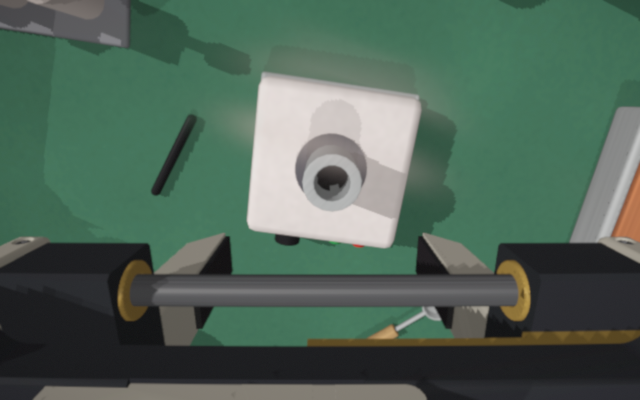

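Run:
```python
import cv2,numpy as np
im=cv2.imread("pics/w1.png")[140:220,285:380]
a=cv2.resize(im,None,fx=4,fy=4,interpolation=cv2.INTER_CUBIC)
b=np.clip((cv2.resize(im[20:60,20:70],None,fx=8,fy=8,interpolation=cv2.INTER_CUBIC).astype(float))*3,0,255).astype(np.uint8)
W=np.zeros((330,800,3),np.uint8);W[:320,:380]=a;W[:320,390:790]=b;cv2.imwrite("pics/z1.png",W)
```

```text
(no output)
```

View pics/z1.png

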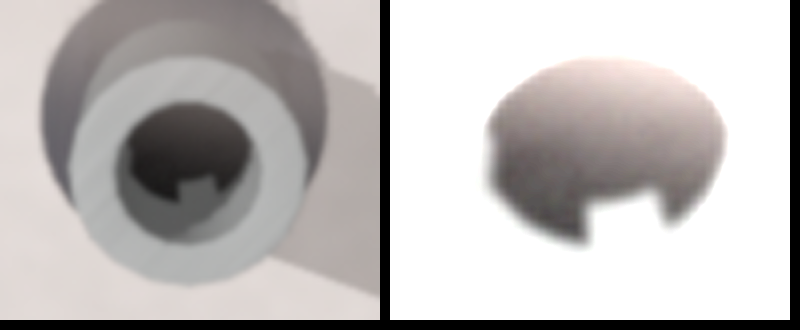

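Run:
```python
from h import *
import pickle
w=pickle.load(open("w1.pkl","rb"))
z=lambda u,v:(285+(u+.5)/4-.5,140+(v+.5)/4-.5)
for uv in [(188,170),(188.5,172)]: print(onz(w,z(*uv),.13))
# fit circle from extreme points at z=.13
for pts in ([(68,170),(308,170),(188,55),(188,285)],[(115,172),(262,172),(189,100),(189,245)]):
    P=np.array([onz(w,z(*q),.13)[:2] for q in pts]);A=np.c_[2*P,np.ones(len(P))];s=np.linalg.lstsq(A,(P**2).sum(1),rcond=None)[0];print(s[:2],np.sqrt(s[2]+s[0]**2+s[1]**2))
# rectify to z=.092 plane, tool-aligned? world axes. 
c=np.array([.4725,-.18])
im=cv2.imread("pics/w1.png")
N=400;sc=.05/N
for k,zz in enumerate((.13,.092)):
    mx=np.zeros((N,N),np.float32);my=mx.copy()
    for i in range(N):
        for j in range(N):
            u=proj(w,[c[0]+(N/2-i)*sc,c[1]+(N/2-j)*sc,zz]);mx[i,j],my[i,j]=u
    r=cv2.remap(im,mx,my,cv2.INTER_CUBIC);
    if k: r=np.clip(r.astype(float)*2,0,255).astype(np.uint8)
    cv2.circle(r,(200,200),int(.017/sc),(0,0,255),1);cv2.imwrite(f"pics/r{k}.png",r)
cv2.imwrite("pics/r.png",np.hstack([cv2.imread("pics/r0.png"),cv2.imread("pics/r1.png")]))
```

```text
[ 0.47055679 -0.18545922  0.13      ]
[ 0.47014846 -0.18573238  0.13      ]
[ 0.46997421 -0.18567843] 0.027634192259943686
[ 0.46979961 -0.18586215] 0.01717920255196309
```

View pics/r.png

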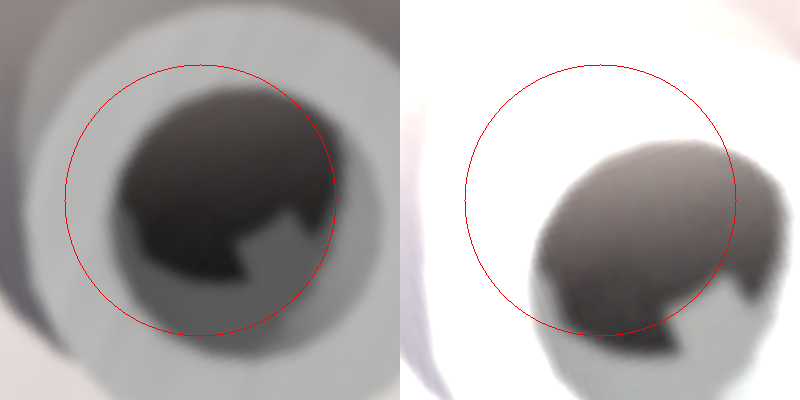

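The wrist view gives the well centre as about (0.470, -0.186), with radii 27.6 and 17.2 mm matching the given 28 and 17. It also shows a slot notch inside the well. I'll look straight down from lower to refine both.

```bash
python3 -m creep '[[[-3.7,0.4,3,0,0,0,1],[-7.5,0.8,6,0,0,0,1],[-7.5,0.8,10,0,0,0,1],[-7.5,0.8,10,0,0,0,1],[-7.5,0.8,10,0,0,0,1]]]'
python3 - <<'E'
from h import *
import pickle
w=robot.camera_params("wrist")
im=robot.read_camera("wrist")[:,:,::-1].copy();cv2.imwrite("pics/w2.png",im)
P,R,s=pose();print(s["time"],P,s["tool_rot"])
pickle.dump(w,open("w2.pkl","wb"))
N=400;sc=.07/N;c=np.array([.470,-.1857])
out=[]
for zz in (.13,.092):
    sc=.07/N if zz==.13 else .05/N
    g=np.array([[proj(w,[c[0]+(N/2-i)*sc,c[1]+(N/2-j)*sc,zz]) for j in range(N)] for i in range(N)],np.float32)
    r=cv2.remap(im,g[...,0],g[...,1],cv2.INTER_CUBIC)
    if zz<.1: r=np.clip(r.astype(float)*3,0,255).astype(np.uint8)
    for rr in ((.017,.028) if zz==.13 else (.017,)): cv2.circle(r,(200,200),int(rr/sc),(0,0,255),1)
    out.append(r)
cv2.imwrite("pics/r2.png",np.hstack(out))
E
```

```text
time: 2.55
tool_pos: [0.4005, -0.2119, 0.2017]
tool_rot: [3.141, 0.0, 0.342]
contact_force: [0.2, 0.4, 0.8]
opening: 0.0913
2.6 [ 0.40140362 -0.21202259  0.2025087 ] [ 3.13887956e+00 -9.21310044e-04  3.42798666e-01]
```

View pics/r2.png

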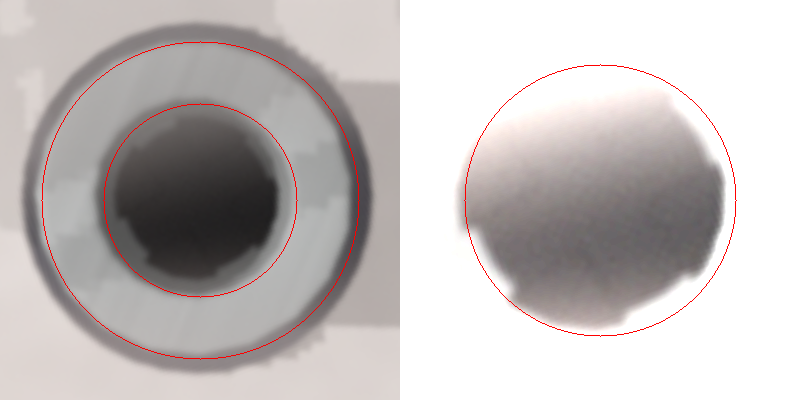

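View pics/w2.png

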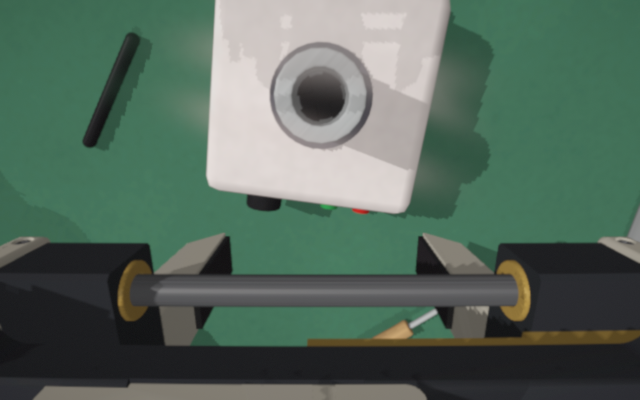

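Run:
```python
from h import *
import pickle
w=pickle.load(open("w2.pkl","rb"));im=cv2.imread("pics/w2.png")
N=600;c=np.array([.470,-.1853]);sc=.042/N
out=[]
for zz in (.092,.075):
    g=np.array([[proj(w,[c[0]+(N/2-i)*sc,c[1]+(N/2-j)*sc,zz]) for j in range(0,N)] for i in range(0,N)],np.float32)
    r=cv2.remap(im,g[...,0],g[...,1],cv2.INTER_CUBIC).astype(float)
    r=np.clip((r-25)*2.5,0,255).astype(np.uint8)
    out.append(cv2.resize(r,(400,400)))
cv2.imwrite("pics/r3.png",np.hstack(out))
```

```text
(no output)
```

View pics/r3.png

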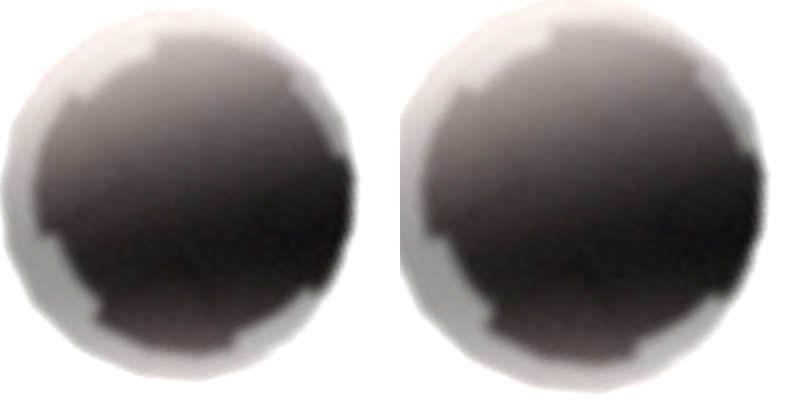

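The well interior shows four slot notches at about 31.5° (mod 90°). The well centre is about (0.470, -0.185). Next, over the spindle.

```bash
python3 -m creep '[[[0,0,-4,0,0,0,1],[2,-3,-8,0,0,0,1],[4.7,-7,-9.7,0,0,0,1],[7.5,-11.3,-9.7,0,0,0,1],[10.3,-15.5,-9.7,0,0,0,1],[13,-20,-9.7,0,0,0,1],[15.8,-24,-9.7,0,0,0,1],[18.4,-28,-9.7,0,0,0,1]]]';  python3 -m creep '[[[0,0,0,0,0,0,1],[0,0,0,0,0,0,1]]]'
python3 - <<'E'
from h import *
import pickle
w=robot.camera_params("wrist")
im=robot.read_camera("wrist")[:,:,::-1].copy();cv2.imwrite("pics/w3.png",im)
P,R,s=pose();print(s["time"],P,s["tool_rot"])
pickle.dump(w,open("w3.pkl","wb"))
u=proj(w,[.549,.138,.157]);print(u)
x,y=u.astype(int)
cr=im[max(0,y-50):y+50,x-65:x+65];cv2.imwrite("pics/w3z.png",cv2.resize(cr,None,fx=6,fy=6,interpolation=cv2.INTER_CUBIC));print(max(0,y-50),x-65)
E
```

```text
time: 3.4
tool_pos: [0.4803, 0.1113, 0.3017]
tool_rot: [3.137, -0.006, 0.344]
contact_force: [-0.6, -0.9, 0.3]
opening: 0.0921
time: 3.6
tool_pos: [0.4809, 0.1128, 0.3037]
tool_rot: [3.136, -0.009, 0.347]
contact_force: [0.7, -1.1, -0.1]
opening: 0.0919
3.65 [0.48069942 0.11152045 0.30325728] [ 3.13615881 -0.00799466  0.34518167]
[321.91714808 102.08528705]
52 256
```

View pics/w3.png

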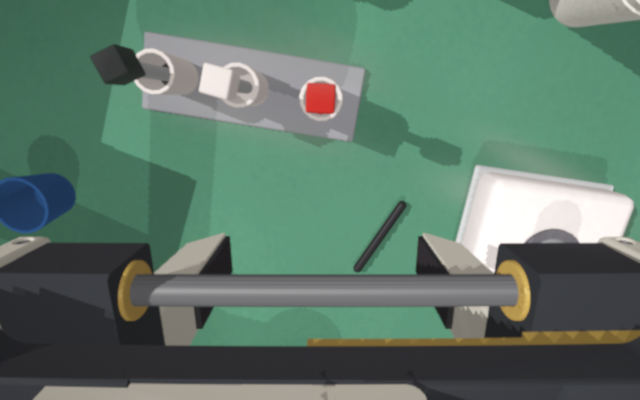

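View pics/w3z.png

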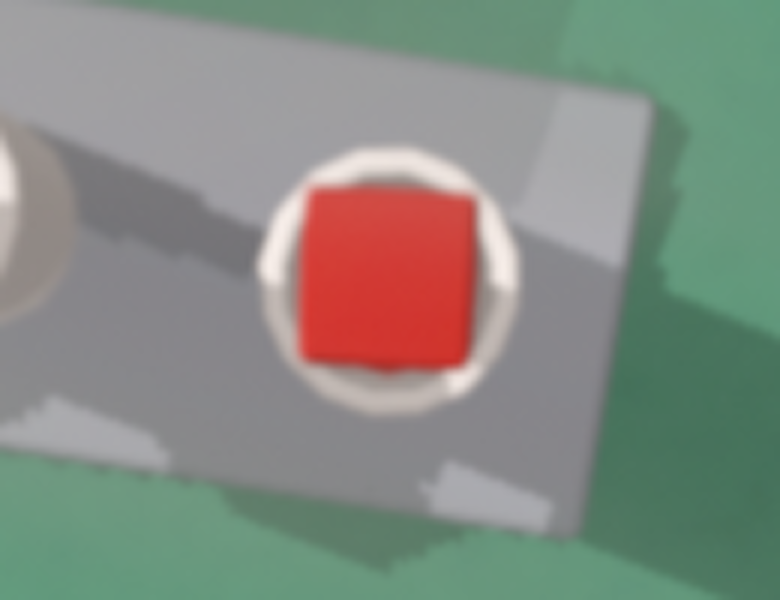

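Run:
```python
from h import *
import pickle
w=pickle.load(open("w3.pkl","rb"));im=cv2.imread("pics/w3.png")
i=im.astype(int);m=((i[:,:,2]>140)&(i[:,:,1]<100)).astype(np.uint8)
m[:60]=0;m[140:]=0
ys,xs=np.nonzero(m);P=np.array([onz(w,(x,y),.157)[:2] for x,y in zip(xs,ys)])
print(P.mean(0),np.ptp(P,0))
r=cv2.minAreaRect((P*1e4).astype(np.float32));print(np.array(r[0])/1e4,np.array(r[1])/10,r[2])
# manual corners
c=[(307,187),(475,194),(465,368),(300,361)]
C=np.array([onz(w,(256+(u+.5)/6-.5,52+(v+.5)/6-.5),.157)[:2] for u,v in c])
print(C.mean(0));
for k in range(4):
    d=C[(k+1)%4]-C[k];print(np.linalg.norm(d)*1e3,np.degrees(np.arctan2(d[1],d[0])))
# cup rim
cu=[(256,277),(521,277),(388,147),(388,416)]
print([onz(w,(256+(u+.5)/6-.5,52+(v+.5)/6-.5),.083)[:2] for u,v in cu])
print([onz(w,(256+388.5/6,52+281.5/6),.083)])
# white/black heads
for u in [(217,83),(118,64)]: print(onz(w,u,.15))
```

```text
[0.55129476 0.14023273] [0.02636851 0.02600794]
[0.55147471 0.14009939] [23.35209961 23.37955322] 19.22922706604004
[0.55150174 0.14051029]
22.348851041949533 -72.31186473854524
22.605793428805256 -163.02834221675184
22.39539582311306 107.5701893935732
22.560325696991228 16.852114982956323
[array([0.54494549, 0.16177562]), array([0.56017358, 0.11983319]), array([0.57210802, 0.14794797]), array([0.53093093, 0.13310927])]
[array([0.55162046, 0.1400273 , 0.083     ])]
[0.53411793 0.2237221  0.15      ]
[0.52135694 0.30354021 0.15      ]
```

Head centre at (0.5513, 0.1402), right over its cup centre (upright), yaw about 18° mod 90. I'll grip at tool yaw 108°, so the jaws open across the cup row. First a second view at that yaw, to cancel any camera mount bias.

```bash
cat >> h.py <<'E'
def go(xyz,yawdeg):
    p,R,s=pose(); T=(Rn.from_euler("z",yawdeg,degrees=True)*Rn.from_euler("x",np.pi)).as_matrix()
    rv=Rn.from_matrix(R.T@T).as_rotvec(degrees=True)
    print("t",s["time"],"tool",np.round(p,4),np.round(np.degrees(s["tool_rot"]),2),"F",np.round(s["contact_force"],1),"M",np.round(s["torque"],2),"op",round(s["opening"],4))
    print("rows:",np.round(R.T@(np.array(xyz)-p)*100,2),np.round(rv,1))
E
python3 -c "
from h import *
go([.574,.070,.30],108)"
```

```text
t 3.65 tool [0.4807 0.1115 0.3033] [179.69  -0.46  19.78] F [ 0.3 -0.3  0.2] M [-0.06 -0.05 -0.01] op 0.0919
rows: [7.37 7.06 0.42] [  0.6  -0.1 -88.2]
```

```bash
python3 -m creep '[[[0.9,0.9,0,0.1,0,-8.5,1],[1.8,1.8,0.1,0.1,0,-17,1],[2.7,2.6,0.1,0.2,0,-25.5,1],[3.6,3.5,0.2,0.2,0,-34,1],[4.4,4.3,0.2,0.3,0,-42.5,1],[5.3,5.1,0.3,0.4,0,-51,1],[6.2,6,0.3,0.4,0,-59.5,1],[7.1,6.8,0.4,0.5,0,-68,1]]]'; python3 -c "
from h import *
go([.574,.070,.30],108)"
```

```text
time: 4.45
tool_pos: [0.5711, 0.0691, 0.3013]
tool_rot: [3.138, -0.002, 1.535]
contact_force: [1.1, 0.0, -0.0]
opening: 0.0916
t 4.45 tool [0.5711 0.0691 0.3013] [ 1.7977e+02 -1.2000e-01  8.7960e+01] F [ 1.1  0.  -0. ] M [ 0.02 -0.09 -0.  ] op 0.0916
rows: [0.1  0.29 0.13] [  0.2  -0.1 -20. ]
```

```bash
python3 -m creep '[[[0,0.1,0.1,0.1,0,-8.5,1],[0.1,0.2,0.1,0.2,0,-17,1],[0.1,0.3,0.1,0.2,0,-20,1],[0.1,0.3,0.1,0.2,0,-20,1],[0.1,0.3,0.1,0.2,0,-20,1]]]'
python3 - <<'E'
from h import *
import pickle
w=robot.camera_params("wrist")
im=robot.read_camera("wrist")[:,:,::-1].copy();cv2.imwrite("pics/w4.png",im)
pickle.dump(w,open("w4.pkl","wb"))
u=proj(w,[.5513,.1402,.157]).astype(int);print(u)
i=im.astype(int);m=((i[:,:,2]>140)&(i[:,:,1]<100)).astype(np.uint8)
k=np.zeros_like(m);k[max(0,u[1]-40):u[1]+40,u[0]-40:u[0]+40]=1;m*=k
ys,xs=np.nonzero(m);P=np.array([onz(w,(x,y),.157)[:2] for x,y in zip(xs,ys)])
print(P.mean(0))
r=cv2.minAreaRect((P*1e4).astype(np.float32));print(np.array(r[0])/1e4,np.array(r[1])/10,r[2])
go([.5513,.1402,.20],108)
E
```

```text
time: 4.95
tool_pos: [0.5741, 0.0686, 0.301]
tool_rot: [3.14, -0.001, 1.881]
contact_force: [-0.3, -0.1, 0.5]
opening: 0.0916
[323  96]
[0.55142867 0.14059767]
[0.55143369 0.14050215] [23.20948486 22.25287933] 17.819168090820312
t 5.0 tool [0.5741 0.0689 0.3008] [ 1.7991e+02 -5.0000e-02  1.0779e+02] F [-0.2  0.1 -0.1] M [ 0.02 -0.08 -0.05] op 0.0919
rows: [ 7.480e+00 -1.000e-02  1.009e+01] [ 0.1 -0.1 -0.2]
```

View pics/w4.png

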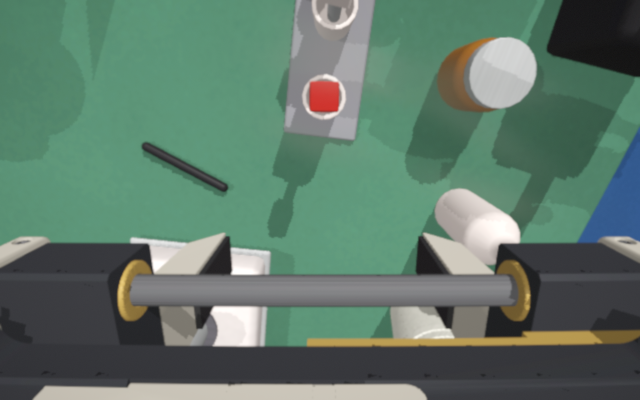

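The second view at 88° different yaw agrees within 0.4 mm, so there's no mount bias. I'll go above the head, then down.

```bash
python3 -m creep '[[[3.7,0,3,0,0,-0.2,1],[7.5,0,6,0.1,-0.1,-0.2,1],[7.5,0,10,0.1,-0.1,-0.2,1],[7.5,0,10,0.1,-0.1,-0.2,1],[7.5,0,10,0.1,-0.1,-0.2,1]]]'
python3 - <<'E'
from h import *
im=robot.read_camera("wrist")[:,:,::-1].copy();cv2.imwrite("pics/w5.png",im)
go([.5514,.1404,.137],108)
E
```

```text
time: 5.5
tool_pos: [0.5517, 0.14, 0.2017]
tool_rot: [-3.141, 0.001, 1.884]
contact_force: [0.7, -0.7, 0.6]
opening: 0.0919
t 5.55 tool [0.5525 0.1399 0.2028] [1.7986e+02 9.0000e-02 1.0792e+02] F [1.  0.  1.4] M [-0.04 -0.13  0.01] op 0.0917
rows: [ 0.09 -0.1   6.58] [ 0.1  0.1 -0.1]
```

View pics/w5.png

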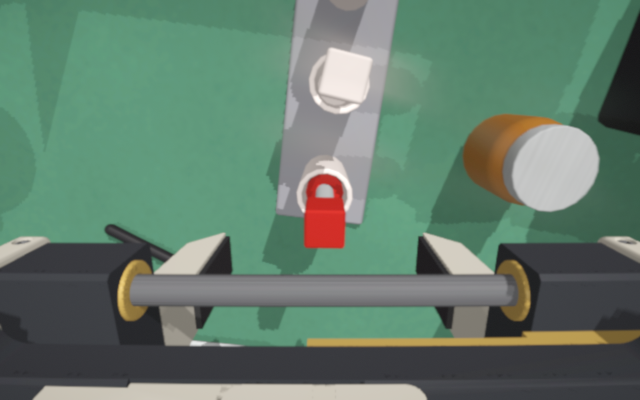

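The head is centred between the jaws, at about (324,222). I'll descend and close.

```bash
python3 -m creep '[[[0,-0.1,3,0,0,0,1],[0,-0.1,6,0,0,0,1],[0,-0.1,6.5,0,0,0,1],[0,-0.1,6.5,0,0,0,1]]]' && python3 -m creep '[[[0,0,0,0,0,0,0.2],[0,0,0,0,0,0,-0.2],[0,0,0,0,0,0,-0.5],[0,0,0,0,0,0,-1],[0,0,0,0,0,0,-1],[0,0,0,0,0,0,-1]]]' 40;python3 -c "
from h import *
go([.5514,.1404,.137],108)"
```

```text
time: 5.95
tool_pos: [0.5525, 0.139, 0.139]
tool_rot: [3.138, 0.002, 1.882]
contact_force: [0.4, -0.2, 1.3]
opening: 0.092
time: 6.55
tool_pos: [0.5525, 0.139, 0.1391]
tool_rot: [3.138, 0.002, 1.882]
contact_force: [-0.1, -0.2, -0.0]
opening: 0.0485
t 6.55 tool [0.5525 0.139  0.1391] [1.7980e+02 1.1000e-01 1.0785e+02] F [-0.1 -0.2 -0. ] M [-0.03 -0.1   0.01] op 0.0485
rows: [ 0.17 -0.07  0.21] [ 0.2  0.1 -0.1]
```

```bash
python3 -m creep '[[[0.1,-0.1,0.2,0,0,0,-0.4],[0.2,-0.1,0.2,0,0,0,-0.4],[0.2,-0.1,0.2,0,0,0,-1],[0.2,-0.1,0.2,0,0,0,-1],[0.2,-0.1,0.2,0,0,0,-1],[0.2,-0.1,0.2,0,0,0,-1],[0.2,-0.1,0.2,0,0,0,-1],[0.2,-0.1,0.2,0,0,0,-1]]]';python3 -c "
from h import *
go([.5514,.1404,.137],108)"
```

```text
time: 7.35
tool_pos: [0.5509, 0.1405, 0.137]
tool_rot: [3.138, 0.002, 1.882]
contact_force: [-0.5, 0.7, -1.3]
opening: 0.0238
t 7.35 tool [0.5509 0.1405 0.137 ] [1.7981e+02 1.0000e-01 1.0785e+02] F [-0.5  0.7 -1.3] M [-0.01 -0.17 -0.01] op 0.0238
rows: [-0.03  0.04  0.  ] [ 0.2  0.1 -0.1]
```

Gripped (opening 23.8 mm, TCP z 0.137 with the foot at 12 mm). Lifting straight up.

```bash
python3 -m creep '[[[0,0,-1,0,0,0,-1],[0,0,-3,0,0,0,-1],[0,0,-6,0,0,0,-1],[0,0,-9,0,0,0,-1],[0,0,-12,0,0,0,-1],[0,0,-15,0,0,0,-1],[0,0,-15.5,0,0,0,-1],[0,0,-15.5,0,0,0,-1]]]';python3 - <<'E'
from h import *
im=robot.read_camera("scene")[:,:,::-1].copy();cv2.imwrite("pics/s6.png",cv2.resize(im[110:310,220:480],None,fx=3,fy=3))
go([.470,-.1853,.292],106)
E
```

```text
time: 8.15
tool_pos: [0.5506, 0.1407, 0.293]
tool_rot: [3.136, 0.002, 1.882]
contact_force: [0.3, 0.6, -2.0]
opening: 0.0239
t 8.2 tool [0.55   0.1406 0.2915] [1.7984e+02 1.0000e-01 1.0785e+02] F [-0.1  0.1 -1.6] M [-0.01 -0.1   0.03] op 0.0236
rows: [-28.57 -17.61  -0.05] [0.2 0.1 1.9]
```

View pics/s6.png

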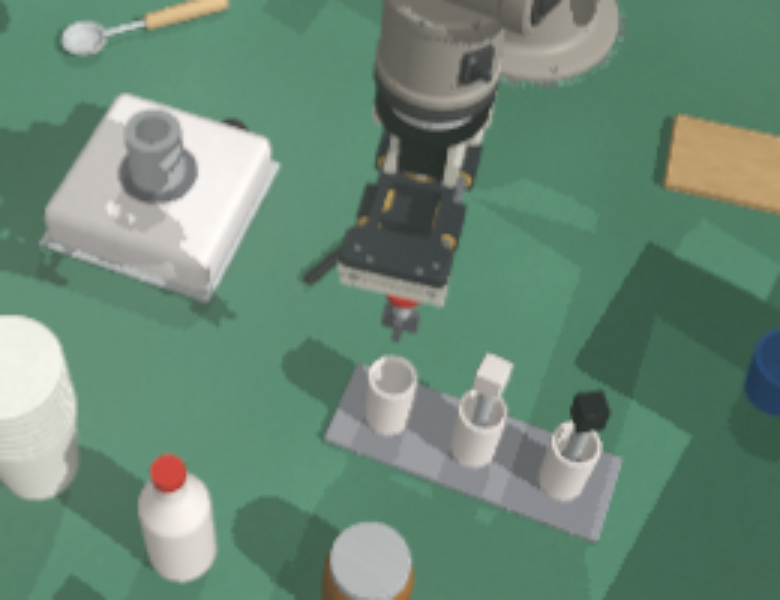

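The cup is empty, the spindle is in the gripper, and the other two utensils are standing. On to the well.

```bash
python3 -m creep '[[[-2,-1.2,0,0,0,0,-1],[-6,-3.7,0,0,0,0.5,-1],[-10.5,-6.5,0,0,0,1,-1],[-15,-9.2,0,0,0,1,-1],[-19.5,-12,0,0.1,0.1,1.5,-1],[-24,-14.8,0,0.1,0.1,1.9,-1],[-27.5,-17,0,0.2,0.1,1.9,-1],[-28.6,-17.6,0,0.2,0.1,1.9,-1]]]'; python3 -m creep '[[[0,0,0,0,0,0,-1],[0,0,0,0,0,0,-1]]]';python3 - <<'E'
from h import *
im=robot.read_camera("wrist")[:,:,::-1].copy();cv2.imwrite("pics/w7.png",im)
im=robot.read_camera("scene")[:,:,::-1].copy();cv2.imwrite("pics/s7.png",cv2.resize(im[90:220,200:350],None,fx=4,fy=4))
im=robot.read_camera("top")[:,:,::-1].copy();cv2.imwrite("pics/t7.png",cv2.resize(im[150:270,320:440],None,fx=4,fy=4))
go([.470,-.1853,.262],106)
E
```

```text
time: 9.0
tool_pos: [0.4682, -0.1892, 0.2896]
tool_rot: [-3.138, -0.001, 1.845]
contact_force: [0.8, 0.5, -1.4]
opening: 0.0238
time: 9.2
tool_pos: [0.4678, -0.1885, 0.2882]
tool_rot: [-3.136, -0.004, 1.844]
contact_force: [0.1, 1.3, -2.9]
opening: 0.0238
t 9.35 tool [ 0.4685 -0.1876  0.2893] [-1.7975e+02 -1.3000e-01  1.0583e+02] F [-0.5  0.5 -1.5] M [-0.03 -0.09  0.02] op 0.024
rows: [0.18 0.22 2.73] [-0.2 -0.1 -0.2]
```

View pics/w7.png

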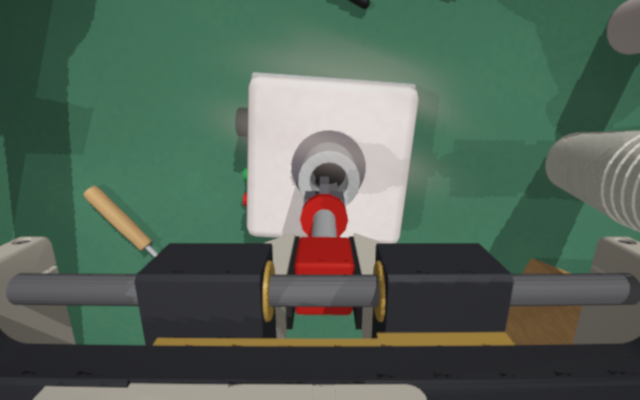

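View pics/s7.png

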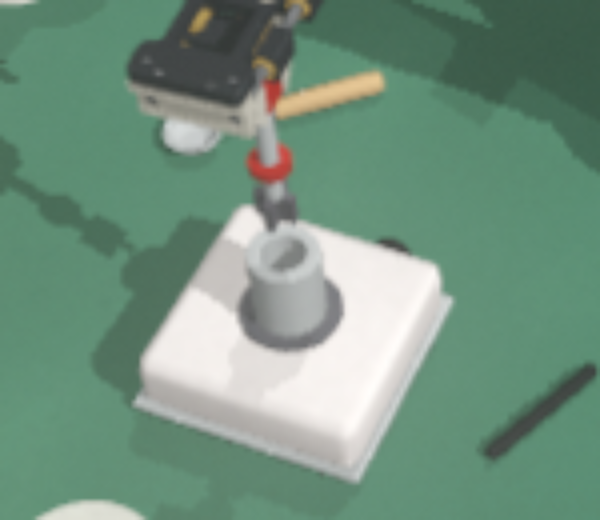

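```bash
python3 -m creep '[[[0.2,0.2,0.8,-0.2,-0.1,-0.2,-1],[0.2,0.2,1.8,-0.2,-0.1,-0.2,-1],[0.2,0.2,2.5,-0.2,-0.1,-0.2,-1],[0.2,0.2,2.5,-0.2,-0.1,-0.2,-1],[0.2,0.2,2.5,-0.2,-0.1,-0.2,-1]]]';python3 - <<'E'
from h import *
w=robot.camera_params("wrist")
im=robot.read_camera("wrist")[:,:,::-1].copy();cv2.imwrite("pics/w8.png",cv2.resize(im[130:330,220:430],None,fx=3,fy=3))
go([.470,-.1853,.240],106)
P,R,s=pose()
foot=P+R@np.array([0,0,.125]); print("foot",foot)
for X in (foot,foot+[0,0,.054]): print(proj(w,X),(proj(w,X)-[220,130])*3)
E
```

```text
time: 9.85
tool_pos: [0.4698, -0.185, 0.2641]
tool_rot: [-3.14, -0.001, 1.851]
contact_force: [0.5, 0.2, -1.6]
opening: 0.0238
t 9.9 tool [ 0.4699 -0.1852  0.2644] [-1.7996e+02 -2.0000e-02  1.0603e+02] F [ 0.6  0.9 -1.3] M [-0.02 -0.13 -0.01] op 0.0238
rows: [-0.01  0.01  2.44] [-0. -0.  0.]
foot [ 0.46981538 -0.18515428  0.13936993]
[323.52344806 194.65908039] [310.57034419 193.97724117]
[323.49683159 216.73857988] [310.49049477 260.21573964]
```

View pics/w8.png

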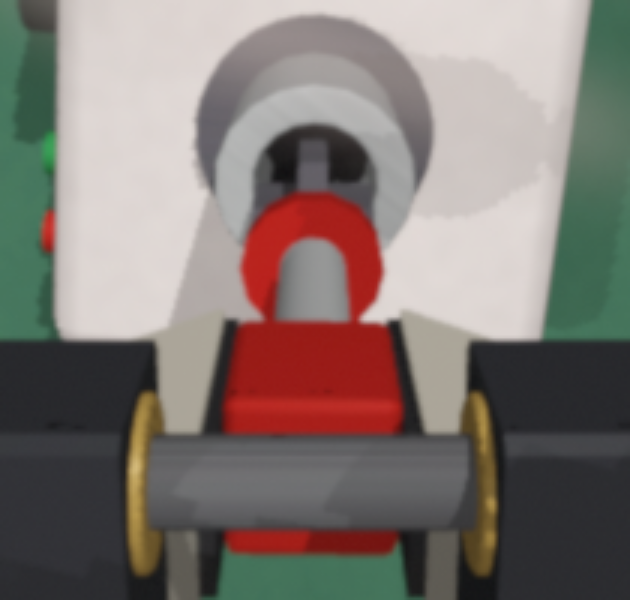

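Foot and boss are aligned laterally within about 0.5 mm. Descending into the well in stages, watching the force.

```bash
python3 -m creep '[[[0,0,0.5,0,0,0,-1],[0,0,1,0,0,0,-1],[0,0,1.5,0,0,0,-1],[0,0,2,0,0,0,-1],[0,0,2,0,0,0,-1]]]';python3 -c "
from h import *
go([.470,-.1853,.220],106)"
```

```text
time: 10.4
tool_pos: [0.4695, -0.185, 0.2434]
tool_rot: [-3.14, -0.002, 1.85]
contact_force: [0.1, -0.1, -1.2]
opening: 0.0236
t 10.4 tool [ 0.4695 -0.185   0.2434] [-1.7989e+02 -9.0000e-02  1.0602e+02] F [ 0.1 -0.1 -1.2] M [-0.01 -0.08 -0.01] op 0.0236
rows: [-0.05  0.04  2.34] [-0.1 -0.1  0. ]
```

```bash
python3 -m creep '[[[0,0,0.5,0,0,0,-1],[0,0,1,0,0,0,-1],[0,0,1.5,0,0,0,-1],[0,0,2,0,0,0,-1],[0,0,2.2,0,0,0,-1],[0,0,2.2,0,0,0,-1]]]';python3 -c "
from h import *
go([.470,-.1853,.217],106)"
```

```text
time: 11.0
tool_pos: [0.4693, -0.1849, 0.2211]
tool_rot: [-3.139, -0.002, 1.85]
contact_force: [-0.1, -0.3, -0.6]
opening: 0.0238
t 11.0 tool [ 0.4693 -0.1849  0.2211] [-1.7987e+02 -1.2000e-01  1.0602e+02] F [-0.1 -0.3 -0.6] M [-0.04 -0.14  0.06] op 0.0238
rows: [-0.06  0.05  0.41] [-0.1 -0.1  0. ]
```

Foot is about 4 mm above the coupling and not touching the walls. Now small steps to contact.

```bash
python3 -m creep '[[[-0.05,0.05,0.1,-0.1,-0.1,0,-1],[-0.05,0.05,0.2,-0.1,-0.1,0,-1],[-0.05,0.05,0.3,-0.1,-0.1,0,-1],[-0.05,0.05,0.4,-0.1,-0.1,0,-1],[-0.05,0.05,0.4,-0.1,-0.1,0,-1]]]';python3 -c "
from h import *
go([.470,-.1853,.217],106)"
python3 -m creep '[[[0,0,0.1,0,0,0,-1],[0,0,0.1,0,0,0,-1],[0,0,0.1,0,0,0,-1]]]';python3 -c "
from h import *
go([.470,-.1853,.217],106)"
```

```text
time: 11.5
tool_pos: [0.4699, -0.1852, 0.217]
tool_rot: [-3.141, -0.001, 1.851]
contact_force: [0.8, 0.7, -2.1]
opening: 0.0242
t 11.5 tool [ 0.4699 -0.1852  0.217 ] [-1.7996e+02 -3.0000e-02  1.0603e+02] F [ 0.8  0.7 -2.1] M [-0.03 -0.12 -0.03] op 0.0242
rows: [-0.01  0.01 -0.  ] [-0. -0.  0.]
time: 11.8
tool_pos: [0.47, -0.1852, 0.2161]
tool_rot: [-3.141, -0.0, 1.85]
contact_force: [0.2, -0.6, -0.0]
opening: 0.0237
t 11.8 tool [ 0.47   -0.1852  0.2161] [-1.7997e+02 -2.0000e-02  1.0602e+02] F [ 0.2 -0.6 -0. ] M [-0.03 -0.12 -0.01] op 0.0237
rows: [-0.01  0.   -0.09] [-0. -0.  0.]
```

```bash
python3 -m creep '[[[0,0,0.1,0,0,0,-1],[0,0,0.1,0,0,0,-1],[0,0,0.1,0,0,0,-1]]]';
python3 -m creep '[[[0,0,0.05,0,0,0,-1],[0,0,0.05,0,0,0,-1],[0,0,0.05,0,0,0,-1]]]'
```

```text
time: 12.1
tool_pos: [0.47, -0.1853, 0.2154]
tool_rot: [-3.141, 0.0, 1.851]
contact_force: [-0.8, -0.5, 2.1]
opening: 0.024
time: 12.4
tool_pos: [0.4701, -0.1853, 0.215]
tool_rot: [-3.141, 0.0, 1.851]
contact_force: [-0.3, 0.6, 4.0]
opening: 0.0238
```

Light contact, about 5.5 N net. Turning toward the slot under this pressure.

```bash
python3 -m creep '[[[0,0,0,0,0,-2,-1],[0,0,0,0,0,-4,-1],[0,0,0,0,0,-5,-1],[0,0,0,0,0,-5,-1]]]';
python3 -m creep '[[[0,0,0,0,0,-2,-1],[0,0,0,0,0,-3,-1],[0,0,0,0,0,-3,-1]]]'; python3 -c "
from h import *
go([.470,-.1853,.215],121.5)"
```

```text
time: 12.8
tool_pos: [0.4701, -0.1855, 0.215]
tool_rot: [-3.141, 0.001, 1.938]
contact_force: [-0.7, -0.5, 2.6]
opening: 0.0236
time: 13.1
tool_pos: [0.4701, -0.1857, 0.2151]
tool_rot: [-3.141, 0.001, 1.99]
contact_force: [-0.3, -1.8, 3.1]
opening: 0.0236
t 13.1 tool [ 0.4701 -0.1857  0.2151] [-1.7999e+02  6.0000e-02  1.1400e+02] F [-0.3 -1.8  3.1] M [-0.3   0.02 -0.01] op 0.0236
rows: [0.04 0.   0.01] [-0.   0.1 -7.5]
```

```bash
python3 -m creep '[[[0,0,0,0,0,-2,-1],[0,0,0,0,0,-3,-1],[0,0,0,0,0,-3,-1]]]';
python3 -m creep '[[[0,0,0,0,0,-2,-1],[0,0,0,0,0,-3,-1],[0,0,0,0,0,-3,-1]]]'; python3 -c "
from h import *
go([.470,-.1853,.215],121.5)"
```

```text
time: 13.4
tool_pos: [0.47, -0.1852, 0.2147]
tool_rot: [-3.141, -0.0, 2.041]
contact_force: [0.2, 0.4, -0.8]
opening: 0.0239
time: 13.7
tool_pos: [0.4699, -0.185, 0.2143]
tool_rot: [-3.141, -0.001, 2.093]
contact_force: [0.0, 0.6, -0.8]
opening: 0.0235
t 13.7 tool [ 0.4699 -0.185   0.2143] [-1.7998e+02 -7.0000e-02  1.1994e+02] F [ 0.   0.6 -0.8] M [-0.02 -0.15 -0.02] op 0.0235
rows: [-0.03 -0.01 -0.07] [-0.  -0.1 -1.6]
```

The force fell to the weight alone at 117–120°, so the coupling popped up around the foot. I'll confirm by lowering a few mm at about 121°.

```bash
python3 -m creep '[[[0,0,0,0,0,-1.5,-1],[0,0,0.1,0,-0.1,-1.5,-1],[0,0,0.2,0,-0.1,-1.5,-1],[0,0,0.3,0,-0.1,-1.5,-1],[0,0,0.3,0,-0.1,-1.5,-1]]]'; python3 -c "
from h import *
go([.470,-.1853,.197],121.5)"
```

```text
time: 14.2
tool_pos: [0.4698, -0.185, 0.2111]
tool_rot: [-3.141, 0.0, 2.119]
contact_force: [-0.0, -0.1, -1.8]
opening: 0.0236
t 14.2 tool [ 0.4698 -0.185   0.2111] [-1.7997e+02  2.0000e-02  1.2143e+02] F [-0.  -0.1 -1.8] M [ 0.   -0.15  0.  ] op 0.0236
rows: [-0.04 -0.    1.41] [-0.   0.  -0.1]
```

```bash
python3 -m creep '[[[0,0,0.15,0,0,0,-1],[0,0,0.3,0,0,0,-1],[0,0,0.45,0,0,0,-1],[0,0,0.6,0,0,0,-1],[0,0,0.6,0,0,0,-1]]]';python3 -m creep '[[[0,0,0.15,0,0,0,-1],[0,0,0.3,0,0,0,-1],[0,0,0.45,0,0,0,-1],[0,0,0.6,0,0,0,-1],[0,0,0.6,0,0,0,-1]]]'; python3 -c "
from h import *
go([.470,-.1853,.195],121.5)"
```

```text
time: 14.7
tool_pos: [0.4697, -0.1849, 0.2049]
tool_rot: [-3.141, -0.0, 2.119]
contact_force: [0.2, -0.0, -1.4]
opening: 0.0234
time: 15.2
tool_pos: [0.4696, -0.1848, 0.1986]
tool_rot: [-3.141, -0.001, 2.119]
contact_force: [-0.0, -0.0, -0.9]
opening: 0.0234
t 15.2 tool [ 0.4696 -0.1848  0.1986] [-1.7994e+02 -4.0000e-02  1.2143e+02] F [-0.  -0.  -0.9] M [ 0.05 -0.16 -0.05] op 0.0234
rows: [-0.06  0.01  0.36] [-0.1 -0.  -0.1]
```

```bash
python3 -m creep '[[[-0.05,0,0.1,0,0,0,-1],[-0.05,0,0.2,0,0,0,-1],[-0.05,0,0.3,0,0,0,-1],[-0.05,0,0.35,0,0,0,-1],[-0.05,0,0.35,0,0,0,-1]]]';python3 -m creep '[[[0,0,0.05,0,0,0,-1],[0,0,0.1,0,0,0,-1],[0,0,0.1,0,0,0,-1],[0,0,0.1,0,0,0,-1]]]'; python3 -c "
from h import *
go([.470,-.1853,.195],121.5)"
```

```text
time: 15.7
tool_pos: [0.4698, -0.1852, 0.195]
tool_rot: [-3.14, -0.001, 2.119]
contact_force: [0.3, 0.7, -1.3]
opening: 0.0235
time: 16.1
tool_pos: [0.4698, -0.1853, 0.1942]
tool_rot: [-3.141, -0.0, 2.119]
contact_force: [-0.3, 1.1, 0.0]
opening: 0.0237
t 16.1 tool [ 0.4698 -0.1853  0.1942] [-1.7994e+02 -3.0000e-02  1.2143e+02] F [-0.3  1.1  0. ] M [ 0.02 -0.17  0.07] op 0.0237
rows: [-0.01  0.01 -0.08] [-0.1 -0.  -0.1]
```

```bash
python3 -m creep '[[[0,0,0.05,0,0,0,-1],[0,0,0.1,0,0,0,-1],[0,0,0.1,0,0,0,-1]]]'; python3 -m creep '[[[0,0,0.05,0,0,0,-1],[0,0,0.05,0,0,0,-1],[0,0,0.05,0,0,0,-1]]]'
python3 - <<'E'
from h import *
im=robot.read_camera("wrist")[:,:,::-1].copy();cv2.imwrite("pics/w9.png",cv2.resize(im[130:330,220:430],None,fx=3,fy=3))
im=robot.read_camera("scene")[:,:,::-1].copy();cv2.imwrite("pics/s9.png",cv2.resize(im[90:220,200:350],None,fx=4,fy=4))
E
```

```text
time: 16.4
tool_pos: [0.4699, -0.1853, 0.1934]
tool_rot: [-3.141, -0.0, 2.119]
contact_force: [0.0, -0.2, 3.5]
opening: 0.0237
time: 16.7
tool_pos: [0.4699, -0.1853, 0.193]
tool_rot: [-3.141, -0.0, 2.119]
contact_force: [-0.5, -0.2, 2.7]
opening: 0.0238
```

View pics/w9.png

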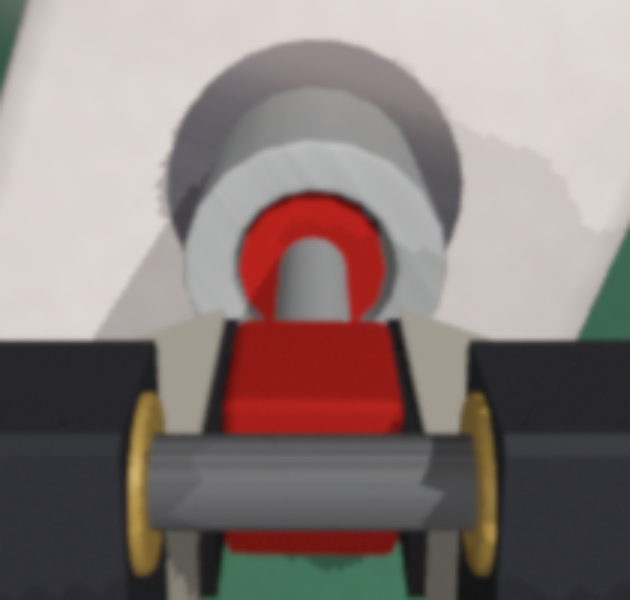

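It has bottomed out at about 4–5 N and the collar sits in the rim. I'll ease the pressure, then open.

```bash
python3 -m creep '[[[0,0,-0.1,0,0,0,-1],[0,0,-0.1,0,0,0,-1]]]'; python3 -m creep '[[[0,0,0,0,0,0,-0.3],[0,0,0,0,0,0,-0.1],[0,0,0,0,0,0,0.2],[0,0,0,0,0,0,0.4],[0,0,0,0,0,0,0.4],[0,0,0,0,0,0,0.4]]]';  python3 -m creep '[[[0,0,-1,0,0,0,0.4],[0,0,-3,0,0,0,0.4],[0,0,-6,0,0,0,0.4],[-2,0,-10,0,0,0,0.4],[-7,0,-10,0,0,0,0.4],[-7,0,-10,0,0,0,0.4],[-7,0,-10,0,0,0,0.4]]]'
python3 - <<'E'
from h import *
im=robot.read_camera("wrist")[:,:,::-1].copy();cv2.imwrite("pics/w10.png",im)
w=robot.camera_params("wrist")
print([proj(w,[.47,-.1853,z]) for z in (.13,.215)])
im=robot.read_camera("scene")[:,:,::-1].copy();cv2.imwrite("pics/s10.png",cv2.resize(im[90:290,180:450],None,fx=2.9,fy=2.9,interpolation=cv2.INTER_CUBIC))
E
```

```text
time: 17.0
tool_pos: [0.4699, -0.1853, 0.1938]
tool_rot: [-3.141, -0.0, 2.119]
contact_force: [-0.8, -0.1, 0.1]
opening: 0.0236
time: 17.6
tool_pos: [0.4699, -0.1853, 0.1939]
tool_rot: [-3.141, -0.0, 2.119]
contact_force: [0.4, -0.0, 0.0]
opening: 0.0634
time: 18.3
tool_pos: [0.5065, -0.2455, 0.2936]
tool_rot: [-3.14, -0.001, 2.118]
contact_force: [-1.0, 0.5, 0.7]
opening: 0.0642
[array([323.82236291, 103.87941967]), array([323.84268321, 105.92400064])]
```

View pics/w10.png

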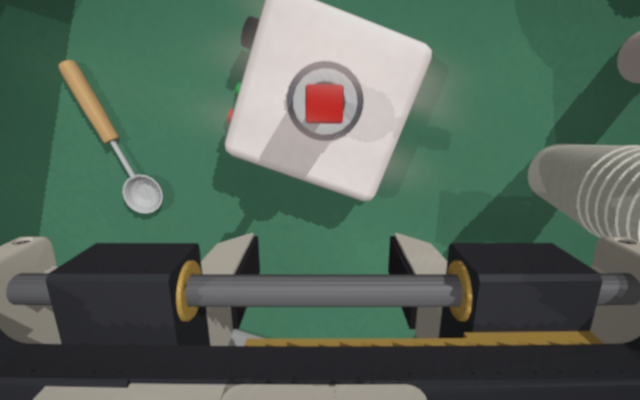

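View pics/s10.png

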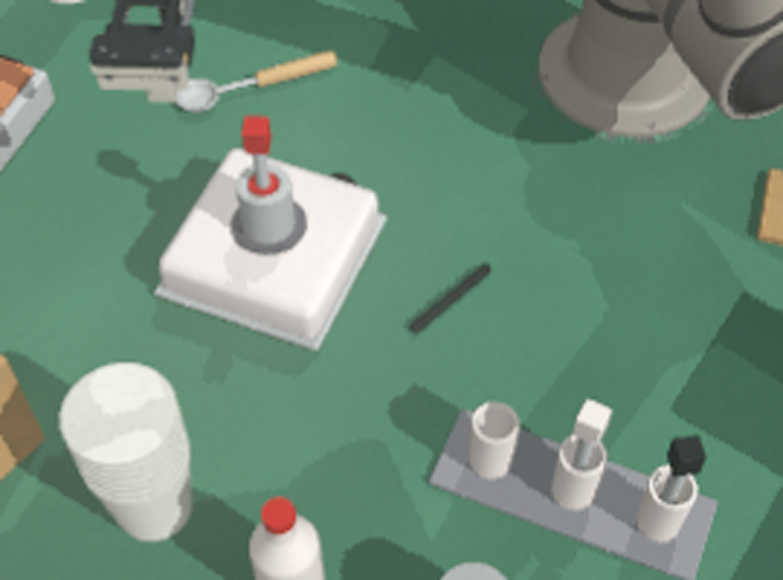

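The wrist view shows the spindle standing upright, with the head at (324,103) where predicted. The scene view shows the red collar flush in the boss mouth. Everything else is in place, so I'm handing in.

```bash
python3 -m creep '[[[0,0,0,0,0,0,0.4],[0,0,0,0,0,0,0.4],[0,0,0,0,0,0,0.4]]]'; python3 -c "
from h import *
print(robot.hand_in())"
```

```text
time: 18.7
tool_pos: [0.5059, -0.2439, 0.2942]
tool_rot: [-3.141, -0.001, 2.12]
contact_force: [0.3, -0.3, -0.0]
opening: 0.0641
the job is handed in; nothing more can be done
None
```

The spindle is in the mixer well, bottomed out and released, and I handed the job in at 18.7 s of the 67 s allowed.

- **Placing:** I lifted the spindle from its cup and lowered it onto the coupling. The wrist camera had already shown the slot at about 31°. I set it down about 15° short of that, then turned it under 4–6 N. The foot dropped in about 11–14° later, and the force fell back to the spindle's weight alone. I then lowered it, still gripped, until it touched the floor about 22 mm below first contact with the coupling, as it should. I eased off the pressure before opening the fingers.
- **Forces:** The highest net push I saw on the coupling or floor was about 6 N. I only read the force at the end of each move, so brief peaks in between were not seen.
- **Last checks:** The pictures after release show the spindle upright and the red collar flush with the rim, judged by eye. The black and white utensils are still in their cups, and nothing else in view had moved. The gripper is clear, touching nothing.
- **Disagreement:** My first estimates of the well centre from the fixed cameras were up to 6 mm off the wrist camera's. I used the wrist value because its measured rim sizes matched the ones given and two wrist views of the head agreed within 0.4 mm. The foot and collar went in without touching the sides.

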